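# Disinfect the eyecaps in the UV cabinet

### The arm

A 6-joint arm with a two-finger parallel gripper is mounted at the origin on a cart in front of the work surface, level with it; the furniture and walls round the work are solid. World frame = base frame: x ahead of the robot, y to its left, z up, the work surface at z = 0. Lengths are in m, angles in degrees, forces in N, time in s.
With the tool pointing down it reaches from about 0.375 to 0.75 m from the base axis. Payload 9 kg.
Tool frame: the origin (TCP) lies midway between the tips of the shut fingers; the grasp point (between the pads) lies 19 mm behind it; z points along the fingers, y is the line along which they close (so a half turn about z gives the same grasp; the last joint's range is limited). The gripper opens to 85 mm and grips with 20 to 120 N. Pads are 22 mm wide; open, the fingers measure 114 mm over their backs; the gripper's body (76 mm by 85 mm) begins 54 mm behind the grasp point. The pads swing forward as they close: fully open they stand 13 mm farther back than shut.
Start: joints at [-78.707, 5.964, 5.575, 89.605, 0, 77.527], TCP at [0.242, -0.549, 0.231] pointing down, gripper open.
Joint ranges: [-171.21, 171.21], [-48.23, 106.86], [-62.78, 66.21], [-105.2, 120.99], [-86.42, 89.51], [-180, 180]. Speed limits (degrees/s): [127.2, 127.2, 147.25, 180, 180, 180].

### API

Orientations are given as [roll, pitch, yaw] about the fixed x, y, z axes, in that order (R = Rz(yaw) Ry(pitch) Rx(roll)).
In Python, from rig import arm gives the robot as it stands. Calls block until the motion is done:
- arm.move_ptp(position, orientation): joint-space move of the TCP to a pose.
- arm.line_to(position, attitude=None, velocity=0.15, until_force=None): straight line of the TCP; attitude=None keeps the orientation; velocity is the mean speed in m/s. With until_force (N) it stops when the force on the tool has changed by that much, and returns True; else False.
- arm.goto_joints(angles): joint-space move.
- arm.open_gripper() and arm.clamp(): open the fingers fully, or close them until they stop; the grip force is fixed at half the most.
- arm.sleep(seconds).
- arm.ik(position, orientation): joint angles nearest the present ones, or None.
- arm.read_state(): the state.
- arm.grab_frame(name): name is "scene" or "top" or "wrist"; returns (picture, depth): 384x512x3 uint8, red, green, blue; 384x512 float32, m along the optical axis (not along the pixel's ray), 0 where there is no reading.
- arm.get_calibration(name): a dict with "intrinsics" (3x3 intrinsics, pixels), "R" (3x3) and "t" (3): a world point X has camera coordinates R X + t. Camera axes: x right, y down, z forward; pixel columns grow to the right and rows downward; lengths in m; the calibration is good to about 2 mm. A picture is of the moment at which its call begins: read the wrist's pose just before it. get_calibration takes no time and is no camera call; for the wrist camera it gives the pose at the moment of the call.
A pose or a line that the arm cannot do raises arm.IKError and nothing moves.
- arm.hand_in(): hands the job in; it is judged then, once.
The state is a dict: "t": time; "joint_positions": joint angles; "joint_vel": joint speeds; "joint_efforts": joint torques, N m; "tool_pos": TCP position; "orientation": TCP orientation; "wrist_force": force on the tool from outside, world axes, zero at the start; "wrist_torque": the same for the moment, N m; "finger_gap": finger opening in m; "grip_force": force on a finger pad.
Only numpy, scipy, OpenCV 4.12 (cv2) and the standard library are available. Lean on these libraries where they do the work, as an engineer would, in place of code of your own. Each camera call takes 0.05 s, during which the arm holds its last target. There are 200 camera calls.

### The job

Load the small white UV cabinet: push its red thumb lever down to lift the latch bar out of the catch, swing the gate wide open, draw the carrier all the way out by its blue post and swing the keeper bar well aside. Stand every black eyecap that is out on the bench, and the loupe if it is there, upright on the carrier's tray the way up they are now, then swing the keeper bar shut over them until it snaps into its detent. Push the carrier fully home, swing the gate shut so that the latch bar drops into its catch, and leave the other things on the bench alone.

Things in the scene. Friction and masses are not known exactly. Their poses are not given: they have to be found in the camera images.
- cabinet: Fixed white UV cabinet, 256 x 140 x 86 mm (x, y, z). Origin on the bench under it; -x is its front with the gate (facing roughly the robot's right), +y the side nearer the robot. The roof (top z 86) covers only x -65 to +131 mm; before it, x -125 to -65, is an open-topped space between 40 mm high cheeks, inner faces at y +-64. Catch: steel arm outside at y 74 to 90, x -160 to -28, z 59 to 77; the keeper bar swings under it.
- gate (a joint): Gate angle, rad: 0 shut, up to 1.9 as it swings outward (counterclockwise from above about gate_hinge). Light; stays where left. White panel 8 mm thick, z 6 to 60 mm, outer face 11 mm outside the hinge axis and latch bar, reaching 138 mm from the axis (at 0 along the cabinet's +y). Latched, about 0.02 rad of play. Pushed shut, the nose rides up a ramp on the catch, or is lifted over by the tab.
- latch (a joint): Tilt of the steel latch bar, rad: 0 level (dropped), up to 0.45 nose lifted; falls back by its weight. It lies along the gate's top edge, 70 mm above the bench. The nose reaches 58 mm past the pivot, away from the hinge, into the catch; the red tab is on the other arm, so pushing it down (under 2 N) lifts the nose. It clears the catch from about 0.27; keep it lifted until the gate has swung 0.2 rad.
- lever_tab (a point): Grasp point of the red thumb tab on the latch bar: upright, 9 mm thick square to the gate, 18 mm wide along it, top 12 mm above this point, foot 20 mm below. With the latch level it is 50 mm from the gate's hinge axis along the gate, 95 mm above the bench. It tilts with the bar and turns with the gate. Axes: x square to the gate, y along it away from the hinge.
- gate_hinge (a point): Point on the gate's upright hinge axis, 60 mm above the bench, on the far side of the cabinet's front. Axes turn with the gate: x square to the panel, y along the panel toward its free edge.
- latch_pivot (a point): Latch bar's level pivot on the gate, axis square to the gate, 100 mm from the gate's hinge axis, 70 mm above the bench. With the latch level, lever_tab is 50 mm nearer the hinge and 25 mm above this. Axes turn with the gate.
- carrier (a joint): How far the carrier is drawn out, in m: 0 fully home, 0.22 fully out (end stops at both), along the cabinet's -x. Needs about 3 N and stays where left (end stops do not lock). It cannot come out while the gate is shut.
- pull_post (a point): Grasp point of the blue square post (14 x 14 mm, its top 13 mm above this point) at the carrier's front end, by which it is drawn out and pushed in; 63 mm above the bench. Home, it stands 33 mm behind the shut gate, in the open-topped space. Axes parallel to the cabinet's.
- tray_mid (a point): Middle of the carrier's tray floor, 8 mm above the bench; axes parallel to the cabinet's; moves with the carrier. Inside, the tray is 150 mm long (x), 56 mm wide (y), its rim 6 mm above the floor: room for three items in a row, at x -50, 0, +50 mm. Beyond its +x end stand the detent block with a spring ball and a bar stop, up to 49 mm above the floor; at x -91 the keeper's post.
- keeper (a joint): Keeper bar angle, rad: 0 shut (over the tray's middle line, held by a spring ball), up to 1.8 aside (counterclockwise from above, toward the cabinet's +y, the robot's side). It swings level. The ball resists from about 0.12 down to 0.04; past it the bar stays at 0 to 0.02. About 5 N at the knob passes the ball either way; else it is light. A knob gripped hard drags on the carrier unless the hand turns with it. Shut it first.
- keeper_knob (a point): Grasp point of the red round knob (15 mm diameter, from 11 mm above to 11 mm below this point) on the keeper bar, 105 mm from its pivot axis, 66 mm above the bench. The steel bar under it is 10 mm wide, 8 mm thick, its underside 39 mm above the tray floor, reaching 178 mm from the pivot. Axes: x along the bar away from the pivot.
- keeper_pivot (a point): Point on the keeper bar's upright hinge axis at the front end of the carrier, level with keeper_knob; x along the bar.
- eyecap_a: Black eyepiece dust cap with a wide top, 37 mm diameter, 24 mm high, origin at the middle of its underside, z up. Sometimes absent.
- eyecap_b: Black eyepiece dust cap, a cup with its mouth up, 38 mm diameter, 26 mm high, origin at the middle of its underside, z up. Sometimes absent.
- eyecap_c: Same as eyecap_b. Sometimes absent.
- loupe: Black eye loupe, 43 mm diameter at the foot, 34 mm high, slightly conical, origin at the middle of its underside, z up. Sometimes absent. Two or three of these four items are out.
- phone_b: Bystander: small phone 108 x 45 x 12 mm, near the robot.
- wick_spool: Bystander: yellow spool 46 mm across, 12 mm high, near the robot.
- stick_blue: Bystander: blue USB stick 18 x 52 x 9 mm, beyond the caps.

How it is judged:
By the outcome, as a careful person would: the job done as asked, in the order asked, and still so for the second after the job is handed in, with the robot touching nothing.
Of eyecap_a, eyecap_b, eyecap_c, loupe only 2 to 3 are there at a start; the rules pass over those that are not, and their reading is None.
At some moment in a run one of eyecap_a, eyecap_b, eyecap_c, loupe may be knocked a few centimetres aside while the robot is not near it.
Once in a run the grip may slacken for a moment while it holds something.
It also fails if it takes over 210 s, if anything falls off the work surface, if the arm or the gripper's body presses on something with over 40 N, if the wrist force passes 120 N, or if a joint passes its speed limit or range.

## Working session

There is one attempt and no reset: what is moved stays moved. The work goes in short steps, each a Python script; the robot and the scene stay as the last script left them, time stands still between calls to the robot, and variables do not carry over. Pictures are saved under pics/ and viewed, at most 14 in all, crops included, and the job is handed in when it is done.

```bash
ls; mkdir -p pics
cat > h.py <<'E'
import numpy as np, cv2
from rig import arm
def grab(name):
    c=arm.get_calibration(name); p,d=arm.grab_frame(name)
    return p,d,c
def world(u,v,z,c):
    K,R,t=np.array(c["intrinsics"]),np.array(c["R"]),np.array(c["t"])
    return R.T@(np.linalg.inv(K)@np.array([u,v,1.])*z-t)
def cloud(d,c):
    K,R,t=np.array(c["intrinsics"]),np.array(c["R"]),np.array(c["t"])
    v,u=np.mgrid[:d.shape[0],:d.shape[1]]
    P=np.stack([u,v,np.ones_like(u)],-1)@np.linalg.inv(K).T*d[...,None]
    return (P-t)@R
def pix(X,c):
    K,R,t=np.array(c["intrinsics"]),np.array(c["R"]),np.array(c["t"])
    q=K@(R@np.array(X)+t); return q[:2]/q[2]
def save(p,n): cv2.imwrite("pics/"+n+".png",p[...,::-1])
E
python3 - <<'E'
from h import *
for n in("top","scene"):
    p,d,c=grab(n); save(cv2.resize(p,(800,600)),n); np.savez(n+".npz",p=p,d=d,**c)
    print(n,np.round(-np.array(c["R"]).T@c["t"],3))
s=arm.read_state(); print(s["t"],s["tool_pos"],s["orientation"],s["finger_gap"])
E
```

```text
pics
top [ 0.39  -0.078  0.972]
scene [0.038 0.733 0.665]
0.1 [ 0.24175446 -0.54881456  0.23061481] [-1.79933581e+02 -1.64664846e-02  2.37649458e+01] 0.08557807319297608
```

View pics/top.png

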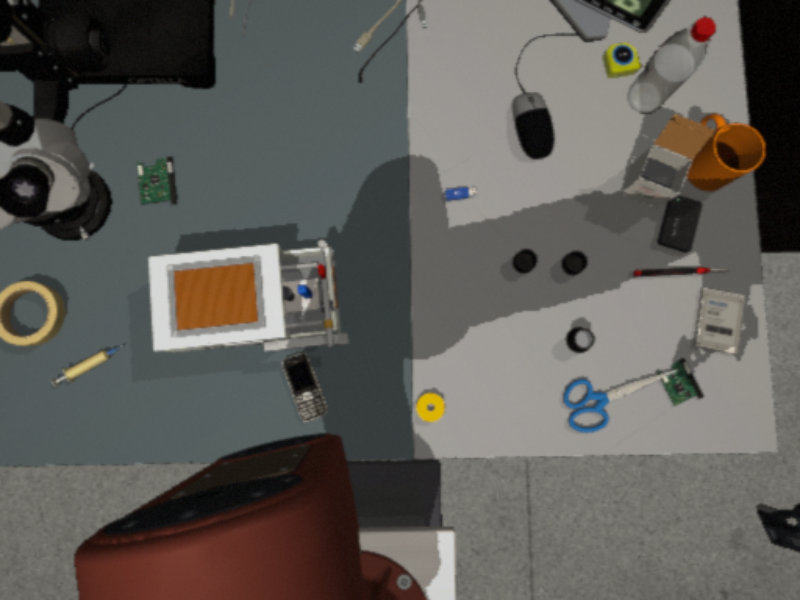

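View pics/scene.png

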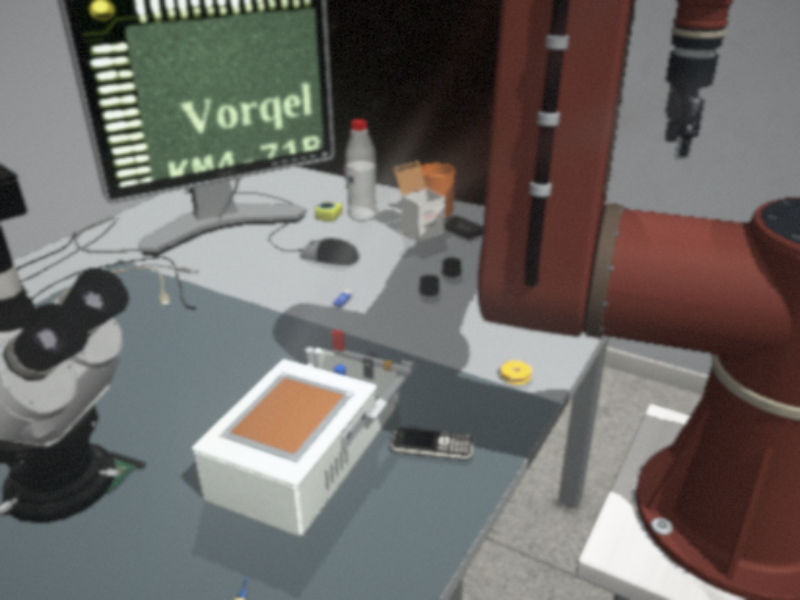

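The top view shows the cabinet at (240,298) with its gate facing right. Two dark caps stand at (525,261) and (573,262), and a round dark item with a grey centre, possibly the loupe, at (580,338). The phone (303,386), spool (430,407) and USB stick (460,192) are bystanders. I'll get the cabinet pose from depth next.

Run:
```python
from h import *
f=np.load("top.npz"); p,d=f["p"],f["d"]; P=cloud(d,f); hsv=cv2.cvtColor(p,cv2.COLOR_RGB2HSV)
print("bench z",np.median(P[120:140,300:330,2]), np.median(P[150:160,120:160,2]))
m=(abs(P[...,2]-.086)<.008)&(P[...,0]>.2)&(P[...,1]>0)&(d>0)
m=cv2.morphologyEx(m.astype(np.uint8),cv2.MORPH_OPEN,np.ones((5,5)))
n,l,st,ce=cv2.connectedComponentsWithStats(m); k=1+np.argmax(st[1:,4]); 
q=P[l==k]; print("z",np.median(q[:,2])); r=cv2.minAreaRect((q[:,:2]*1000).astype(np.float32)); print("roof",r, cv2.boxPoints(r))
V,S=hsv[...,2],hsv[...,1]
def blob(name,m):
    n,l,st,ce=cv2.connectedComponentsWithStats(m.astype(np.uint8))
    for i in range(1,n):
        if st[i,4]>4:
            q=P[l==i]; print(name,st[i],np.round(ce[i],1),np.round(np.median(q,0),3),np.round(q.max(0),3))
roi=np.zeros(d.shape,bool); roi[145:235,165:225]=1
H=hsv[...,0]
blob("red",roi&((H<8)|(H>172))&(S>150)&(V>60))
blob("blue",roi&(H>100)&(H<125)&(S>150))
roi[:]=0; roi[150:235,310:400]=1
blob("items",roi&(P[...,2]>.012)&(d>0))
```

```text
bench z -0.0015104985485422987 -0.001145815936702991
z 0.08587830507283263
roof ((513.827392578125, 199.9234619140625), (144.26840209960938, 196.3391571044922), 5.386536598205566) [[432.79614 290.888  ]
 [451.22736  95.41584]
 [594.85864 108.95892]
 [576.4274  304.4311 ]]
red [203 169   5   9  31] [205.4 172.9] [0.547 0.039 0.105] [0.557 0.044 0.109]
blue [191 183   8   7  42] [194.4 185.9] [0.522 0.07  0.071] [0.529 0.077 0.075]
items [329 159  15  15  62] [336.1 165.6] [ 0.579 -0.282  0.021] [ 0.594 -0.264  0.028]
items [360 160  16  15  73] [368.2 166.8] [ 0.575 -0.366  0.02 ] [ 0.591 -0.346  0.03 ]
items [364 210  16  15 196] [371.5 216.7] [ 0.445 -0.365  0.027] [ 0.464 -0.349  0.036]
```

```bash
cat >> h.py <<'E'
import json,os
CY=95.386; CO=np.array([.5169,.1671])
if os.path.exists("cab.json"): CY,CO=json.load(open("cab.json")); CO=np.array(CO)
a=np.radians(CY); EX=np.array([np.cos(a),np.sin(a)]); EY=np.array([-EX[1],EX[0]])
def W(x,y,z): # cabinet mm -> world m
    q=CO+(EX*x+EY*y)/1000; return np.array([q[0],q[1],z/1000])
def C(X): # world m -> cabinet mm
    X=np.asarray(X); d=X[...,:2]-CO; return np.stack([d@EX,d@EY,X[...,2]],-1)*1000
PSI=CY-270
def rpy(deg=0): # tool down, y closing along cabinet x, turned deg ccw
    return [180,0,(PSI+deg+180)%360-180]
def st(msg=""):
    s=arm.read_state(); print(msg,"t%.1f"%s["t"],"cab",np.round(C(s["tool_pos"]),1),"gap%.1f"%(s["finger_gap"]*1e3),"grip%.0f"%s["grip_force"],"F",np.round(s["wrist_force"],1)); return s
E
python3 - <<'E'
from h import *
X=W(-125,-10,300); arm.move_ptp(X,rpy()); st()
p,d,c=grab("wrist"); np.savez("w1.npz",p=p,d=d,**c); save(cv2.resize(p,(800,600)),"w1")
print(arm.read_state()["joint_positions"])
E
```

```text
t2.5 cab [-125.6  -10.   299.8] gap85.1 grip0 F [ 0.6  0.3 -0. ]
[-9.31996939e+00 -2.86354716e+00  3.77331839e+00  9.66530033e+01
 -5.84987204e-03 -1.46195227e+01]
```

View pics/w1.png

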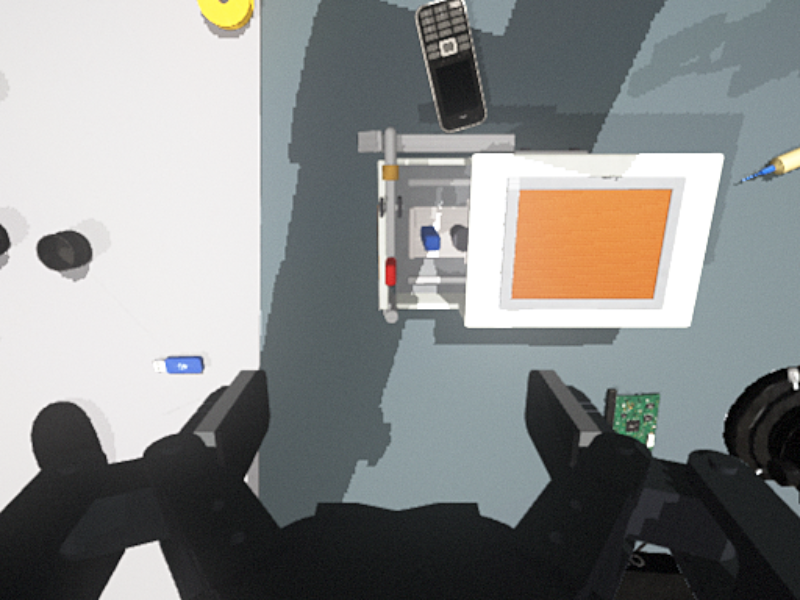

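The close wrist view (800x600) shows the gate bar along column 391, with hinge end (391,315), red tab (391,271) and orange pivot (391,172). The blue post is at (430,238) and the catch arm at (440,142). Next I'll refine all of these in the cabinet frame.

Run:
```python
from h import *
f=np.load("w1.npz"); p,d=f["p"],f["d"]; P=C(cloud(d,f)); hsv=cv2.cvtColor(p,cv2.COLOR_RGB2HSV);H,S,V=[hsv[...,i].astype(int) for i in range(3)]
m=(abs(P[...,2]-86)<6)&(d>0)&(abs(P[...,0]-33)<140)&(abs(P[...,1])<110)
m=cv2.morphologyEx(m.astype(np.uint8),cv2.MORPH_OPEN,np.ones((5,5)))
q=P[m>0]; r=cv2.minAreaRect(q[:,:2].astype(np.float32)); print("roof cab",np.round(cv2.boxPoints(r),1),np.median(q[:,2]),r)
roi=np.zeros(d.shape,bool); roi[75:215,225:310]=1
def blob(name,m):
    n,l,s_,ce=cv2.connectedComponentsWithStats(m.astype(np.uint8))
    for i in range(1,n):
        if s_[i,4]>6:
            q=P[l==i]; print(name,s_[i],np.round(np.percentile(q,[5,50,95],axis=0),1).tolist())
blob("red",roi&((H<8)|(H>172))&(S>150)&(V>60))
blob("blue",roi&(H>100)&(H<125)&(S>150))
blob("orange",roi&(H>10)&(H<25)&(S>120))
for u,v in [(391,315),(391,290),(391,215),(391,150),(440,142),(368,142),(460,235)]: print(u,v,np.round(P[int(v*.64),int(u*.64)],1))
```

```text
roof cab [[-67.8 -72.9]
 [128.5 -73. ]
 [128.6  70. ]
 [-67.7  70.1]] 87.03495267339021 ((30.410621643066406, -1.4476776123046875), (143.03982543945312, 196.30320739746094), 89.95738983154297)
red [247 165   6  18 100] [[-134.0, -27.1, 85.4], [-130.4, -17.9, 106.4], [-127.8, -12.5, 107.9]]
blue [272 151   9   9  61] [[-101.4, -5.6, 72.5], [-96.1, -0.4, 73.8], [-90.7, 4.7, 75.6]]
orange [245 106  10   9  90] [[-136.6, 52.3, 72.7], [-130.9, 57.2, 75.8], [-125.3, 62.0, 77.7]]
391 315 [-131.1  -68.8   61.6]
391 290 [-131.9  -62.7   -1.1]
391 215 [-130.5   23.5   75.3]
391 150 [-130.2   73.9   75.6]
440 142 [-90.9  81.5  64.7]
368 142 [-149.    81.2   71. ]
460 235 [-70.2   3.8  56.9]
```

```bash
cat >> h.py <<'E'
HX,HY=-128.,-68.; Z0=32.
def tabpose(th,g):
    s=100-50*np.cos(th)-Z0*np.sin(th); z=70+Z0*np.cos(th)-50*np.sin(th)
    return W(HX-s*np.sin(g),HY+s*np.cos(g),z-19), rpy(np.degrees(g))
E
python3 - <<'E'
from h import *
CO=CO+(EX*-1.3+EY*-.7)/1000; json.dump([CY,CO.tolist()],open("cab.json","w"))
E
python3 - <<'E'
from h import *
print([arm.ik(*tabpose(.36,g)) is not None for g in(0,.6,1.2,1.75)])
X,o=tabpose(0,0)
arm.move_ptp(X+[0,0,.04],o); arm.line_to(X); st("down"); arm.clamp(); st("clamp")
for th in(.12,.24,.36): arm.line_to(*tabpose(th,0),velocity=.04); st(th)
for g in(.15,.3,.45): arm.line_to(*tabpose(.36,g),velocity=.04); st(g)
p,d,c=grab("top"); save(cv2.resize(p[100:260,60:300],(720,480)),"t2")
E
```

```text
[True, True, True, True]
down t3.7 cab [-128.2  -18.6   84.4] gap85.1 grip0 F [0.6 0.1 0.5]
clamp t4.4 cab [-129.5  -18.2   83.3] gap7.6 grip63 F [-0.6 -7.4  1.1]
0.12 t4.7 cab [-129.6  -21.9   77.6] gap7.6 grip64 F [ 0.4 -6.7  4.2]
0.24 t5.0 cab [-129.6  -25.    71.4] gap7.7 grip65 F [ 0.9 -7.   5.3]
0.36 t5.3 cab [-129.7  -27.3   64.9] gap7.9 grip67 F [ 1.2 -6.2  7.1]
0.15 t5.7 cab [-135.6  -27.8   64.8] gap8.5 grip32 F [ 2.2 -3.8  5.3]
0.3 t6.0 cab [-141.8  -29.1   64.7] gap7.8 grip67 F [ 2.3 -3.9  6.6]
0.45 t6.3 cab [-147.8  -31.4   64.7] gap7.8 grip67 F [ 0.7 -5.4  6. ]
```

View pics/t2.png

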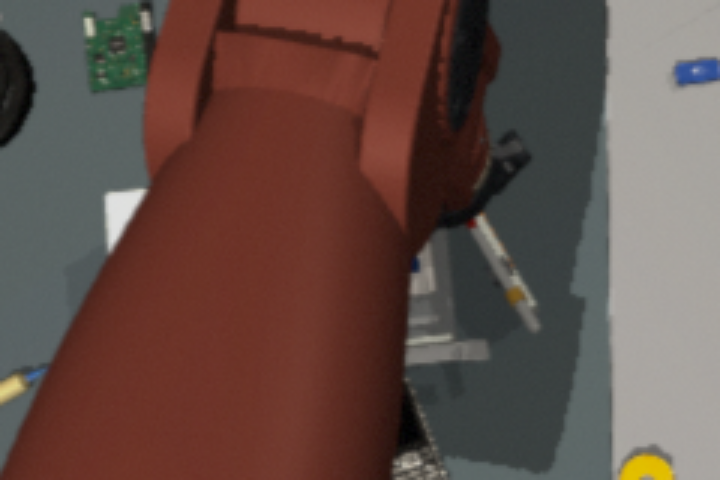

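The picture shows the gate off its catch and swung about 0.45 rad, with the tab still held. Clamping pulled the hand 1.3 mm outward, which agrees with the wrist-camera frame, so I'll adopt that frame and continue.

```bash
python3 - <<'E'
from h import *
CO=CO+(EX*-1.3+EY*-.7)/1000; json.dump([CY,CO.tolist()],open("cab.json","w"))
E
python3 - <<'E'
from h import *
for g in(.7,.95,1.2,1.45,1.78): arm.line_to(*tabpose(.36,g),velocity=.04)
st("open")
for th in(.2,.04): arm.line_to(*tabpose(th,1.78),velocity=.05)
arm.open_gripper(); X,o=tabpose(0,1.78); arm.line_to(X+[0,0,.06]); st()
arm.move_ptp(W(-95,-40,280),rpy(0)); 
p,d,c=grab("wrist"); np.savez("w3.npz",p=p,d=d,**c); save(cv2.resize(p,(800,600)),"w3")
E
```

```text
open t8.5 cab [-170.3  -77.9   64.6] gap7.7 grip67 F [ 3.2 -4.6  5.1]
 t10.5 cab [-176.9  -78.3  142.5] gap85.6 grip0 F [ 0.2 -0.2  0.3]
```

View pics/w3.png

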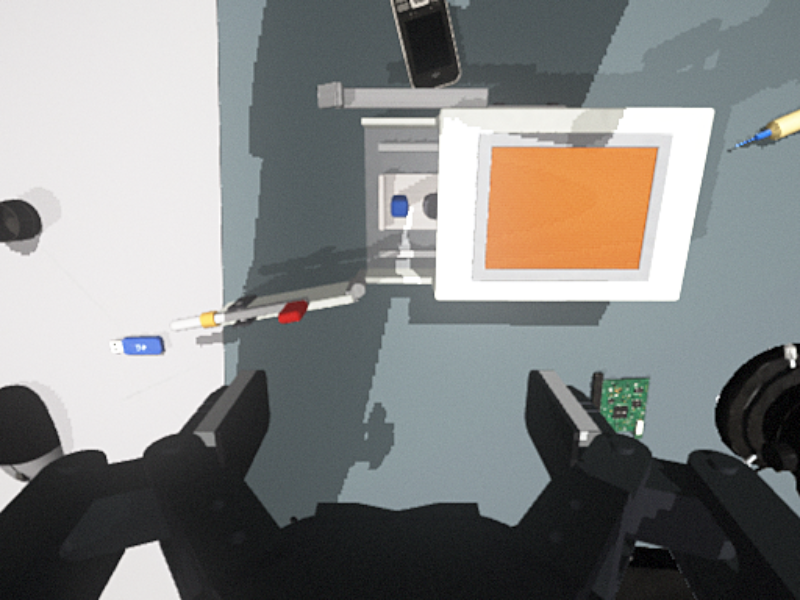

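The gate is wide open (about 1.75 rad), running from the hinge at (357,290) to (180,325). The blue post is visible at (399,206). Next I grip the post across y and draw the carrier out.

Run:
```python
from h import *
f=np.load("w3.npz"); p,d=f["p"],f["d"]; P=C(cloud(d,f)); hsv=cv2.cvtColor(p,cv2.COLOR_RGB2HSV);H,S,V=[hsv[...,i].astype(int) for i in range(3)]
roi=np.zeros(d.shape,bool); roi[115:150,240:275]=1
q=P[roi&(H>100)&(H<125)&(S>150)&(P[...,2]>69)]; b=np.percentile(q,[5,50,95],axis=0); print(b)
px,py=(b[0]+b[2])[:2]/2
X=W(px,py,44)
assert abs(px+95)<6 and abs(py)<5
arm.move_ptp(W(px,py,110),rpy(-90)); arm.line_to(X); st("at"); arm.clamp(); st("grip")
s=C(arm.read_state()["tool_pos"])
arm.line_to(W(s[0]-110,s[1],44),velocity=.08); st("mid")
print(arm.line_to(W(s[0]-222,s[1],44),velocity=.08,until_force=25)); s2=st("out")
arm.open_gripper(); arm.line_to(W(*(C(s2["tool_pos"])[:2]),150)); 
print("moved",C(s2["tool_pos"])[0]-s[0])
arm.move_ptp(W(-230,-60,300),rpy(0)); 
p,d,c=grab("wrist"); np.savez("w4.npz",p=p,d=d,**c); save(cv2.resize(p,(800,600)),"w4")
```

```text
[[-98.41421801  -4.12940908  72.3041898 ]
 [-93.50703578   0.70939378  73.85664794]
 [-87.3992292    5.45899335  75.07113312]]
at t14.2 cab [-93.    0.3  44.7] gap85.5 grip0 F [ 0.3  0.6 -0.1]
grip t14.8 cab [-92.9   0.6  44.3] gap12.7 grip58 F [-2.9 -0.7  4.4]
mid t16.3 cab [-203.1    0.7   44.3] gap13.3 grip59 F [-2.5 -1.   5.4]
False
out t17.9 cab [-311.4    0.7   44.2] gap12.9 grip60 F [-4.  18.6 12.6]
moved -218.5036194983477
```

View pics/w4.png

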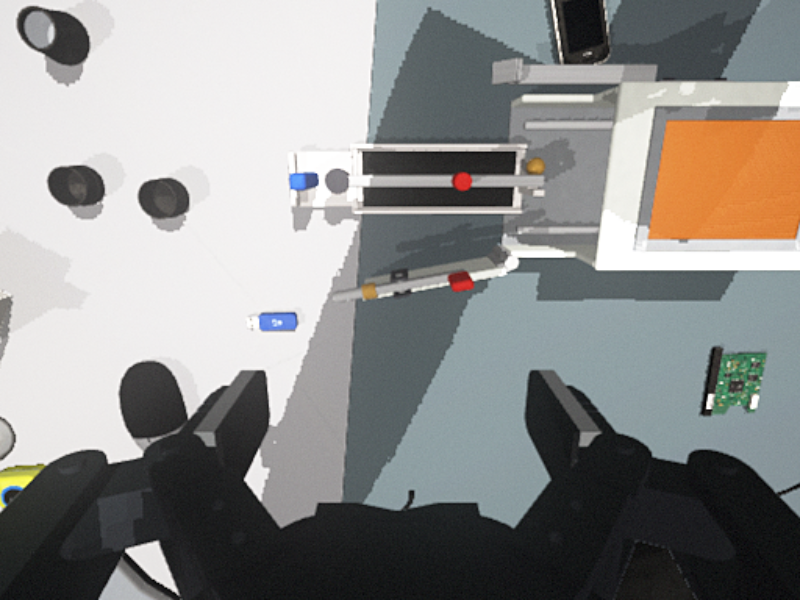

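The carrier is out, with the knob at (462,181), keeper pivot at (336,181) and post at (303,181). The items are at (165,198), (77,186) and (55,33). Next I swing the keeper aside with the hand turning along with it.

```bash
cat >> h.py <<'E'
def knob(k,pv,z=50): return W(pv[0]+105*np.cos(k),pv[1]+105*np.sin(k),z), rpy(np.degrees(k)-90)
E
python3 - <<'E'
from h import *
f=np.load("w4.npz"); p,d=f["p"],f["d"]; P=C(cloud(d,f)); hsv=cv2.cvtColor(p,cv2.COLOR_RGB2HSV);H,S,V=[hsv[...,i].astype(int) for i in range(3)]
def bl(m,r):
    roi=np.zeros(d.shape,bool); roi[r[1]:r[3],r[0]:r[2]]=1
    q=P[roi&m]; return np.percentile(q,[4,50,96],axis=0)
b=bl(((H<8)|(H>172))&(S>150)&(V>60)&(P[...,2]>60),(280,105,312,127)); print("knob",np.round(b,1))
b2=bl((H>100)&(H<125)&(S>150)&(P[...,2]>69),(180,105,206,127)); print("post",np.round(b2,1))
fl=P[125:130,240:325].reshape(-1,3); print("floor z",np.median(fl[:,2]))
dk=(V<60)&(abs(P[...,2]-8)<6); roi=np.zeros(d.shape,bool); roi[92:138,222:340]=1; q=P[dk&roi]; print("tray ext",np.percentile(q,[1,99],axis=0).round(1))
k=(b[0]+b[2])/2; print("k",k)
assert abs(k[1])<6 and -215<k[0]<-165
pv=np.array([k[0]-105,k[1]]); json.dump(pv.tolist(),open("pv.json","w"))
X,o=knob(0,pv); arm.move_ptp(X+[0,0,.06],o); arm.line_to(X); st("at"); arm.clamp(); s=st("grip")
for a in np.arange(.15,1.66,.15):
    X,o=knob(a,pv); arm.line_to(X,o,velocity=.08)
    if a<.4: st(a)
st("aside"); arm.open_gripper(); arm.line_to(X+[0,0,.1]); st()
E
```

```text
knob [[-183.8   -5.7   73.2]
 [-177.7    0.4   76.7]
 [-171.4    6.5   78. ]]
post [[-316.    -4.5   71.4]
 [-311.     0.5   73.6]
 [-305.8    6.5   74.8]]
floor z 8.98117668688703
tray ext [[-254.6  -23.9    7.1]
 [-119.7   25.2   11. ]]
k [-177.61850193    0.41554602   75.5780294 ]
at t22.7 cab [-177.7    0.2   50.6] gap85.6 grip0 F [ 0.8 -0.5  0.1]
grip t23.4 cab [-177.7    0.6   50.3] gap13.2 grip58 F [-3.9  0.4  4.5]
0.15 t23.7 cab [-178.7   15.8   50.4] gap13.0 grip60 F [-1.9  1.7  4.8]
0.3 t24.1 cab [-182.2   31.2   50.3] gap12.9 grip60 F [-2.   2.2  4.5]
aside t27.2 cab [-290.5  104.4   50.2] gap13.0 grip60 F [4.4 1.9 4.1]
 t28.8 cab [-290.7  105.4  149.1] gap85.4 grip0 F [-0.2 -0.6 -1. ]
```

```bash
cat >> h.py <<'E'
def detect(tag=None,lo=11):
    p,d,c=grab("wrist"); P=cloud(d,c)
    if tag: save(cv2.resize(p,(800,600)),tag); np.savez(tag+".npz",p=p,d=d,**c)
    m=(d>0)&(P[...,2]>lo/1000)&(P[...,2]<.045)&(p.max(-1)<150)
    n,l,s_,ce=cv2.connectedComponentsWithStats(m.astype(np.uint8)); out=[]
    for i in range(1,n):
        if s_[i,4]<80: continue
        q=P[l==i]; (x,y),r=cv2.minEnclosingCircle((q[:,:2]*1000).astype(np.float32))
        if 14<r<28 and .4<x/1000<.66 and -.45<y/1000<-.2: out.append((round(x/1000,4),round(y/1000,4),round(r,1),round(float(np.percentile(q[:,2],97)*1000),1)))
    return out
E
python3 - <<'E'
from h import *
arm.move_ptp([.51,-.44,.30],rpy(-90)); st()
for o in detect("w5"): print(o)
E
```

```text
t30.1 cab [-600.4   65.1  299.4] gap85.1 grip0 F [-0.4 -0.3  0.3]
(0.5767, -0.2853, 18.4, 27.2)
(0.4462, -0.3713, 20.0, 35.1)
(0.5727, -0.3674, 18.1, 27.4)
```

View pics/w5.png

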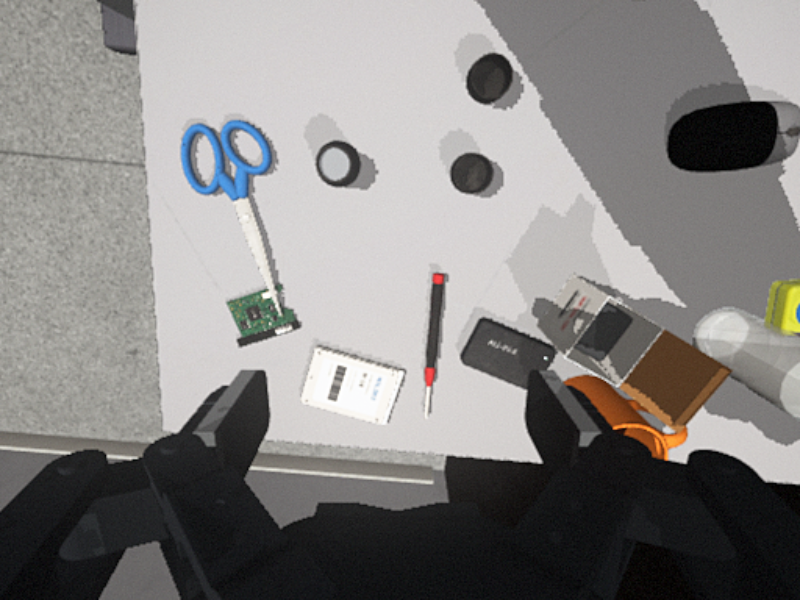

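The view shows cups at (489,78) and (471,173) and the loupe at (338,163), with heights and diameters as given. Scissors lie left of the loupe, so I'll grip it along y. Now picking the first cup.

```bash
cat >> h.py <<'E'
pv=json.load(open("pv.json")) if os.path.exists("pv.json") else None
def pick(o,z=.007,ori=None):
    ori=ori or rpy(-90)
    arm.move_ptp([o[0],o[1],.10],ori); arm.line_to([o[0],o[1],z]); arm.clamp(); st("grip")
    arm.line_to([o[0],o[1],.15]); s=st("lift"); return s["finger_gap"]>.03
def place(slot,z=.007):
    X=W(pv[0]+91+slot,pv[1],1000*z+8.5)
    arm.move_ptp(X+[0,0,.13],rpy(-90)); s=st("above")
    if s["finger_gap"]<.03: print("LOST"); return
    arm.line_to(X+[0,0,.012]); print("touch",arm.line_to(X,velocity=.03,until_force=8)); st("down"); arm.open_gripper(); arm.line_to(X+[0,0,.13]); st("up")
E
python3 - <<'E'
from h import *
o=[q for q in detect() if q[0]>.52 and q[1]>-.32][0]; print(o)
if pick(o): place(50)
arm.move_ptp([.51,-.44,.30],rpy(-90))
for o in detect(): print(o)
E
```

```text
(0.5768, -0.2855, 18.3, 27.1)
grip t32.5 cab [-454.1  -16.3    8. ] gap34.7 grip60 F [-0.  -0.7  5.9]
lift t33.6 cab [-453.2  -15.3  148.6] gap34.8 grip60 F [-0.2  0.2  0.1]
above t34.8 cab [-1.426e+02  1.000e-01  1.455e+02] gap35.1 grip60 F [ 0.4 -0.3 -0.6]
touch True
down t36.1 cab [-141.6    0.2   15.9] gap34.8 grip60 F [-1.3  0.   7.6]
up t37.7 cab [-141.5    1.   144.4] gap85.7 grip0 F [ 0.4 -1.5 -0.2]
(0.4463, -0.3711, 19.9, 35.0)
(0.5727, -0.3673, 18.1, 27.2)
```

Run:
```python
from h import *
o=[q for q in detect() if q[0]>.52][0]
if pick(o): place(0)
arm.move_ptp([.51,-.44,.30],rpy(-90)); D=detect(); print(D)
o=[q for q in D if q[3]>31][0]
if pick(o,.009,rpy(0)): place(-50,.009)
arm.move_ptp(W(-215,-40,300),rpy(0)); 
p,d,c=grab("wrist"); np.savez("w6.npz",p=p,d=d,**c); save(cv2.resize(p,(800,600)),"w6")
```

```text
grip t41.8 cab [-535.1   -4.6    8.1] gap34.8 grip60 F [-0.9  0.2  6.1]
lift t42.9 cab [-534.1   -3.7  148.6] gap34.9 grip60 F [-0.4 -0.3  0.3]
above t44.2 cab [-1.926e+02  1.000e-01  1.456e+02] gap34.5 grip60 F [-0.6  0.4 -0.9]
touch True
down t45.5 cab [-191.7    0.2   16. ] gap34.8 grip60 F [-0.8 -0.2  5.8]
up t47.1 cab [-191.4    0.9  144.4] gap85.7 grip0 F [-0.8  0.3 -0.1]
[(0.4463, -0.3711, 19.9, 34.9)]
grip t51.5 cab [-527.   121.9   10.1] gap35.5 grip59 F [-0.5  1.2  7. ]
lift t52.6 cab [-526.1  122.6  148.8] gap35.4 grip59 F [ 0.6 -0.1 -0.7]
above t54.4 cab [-241.9    0.5  147.3] gap35.1 grip59 F [0.2 0.5 0.8]
touch True
down t55.8 cab [-2.417e+02  2.000e-01  1.810e+01] gap35.3 grip60 F [-1.   1.   6.2]
up t57.3 cab [-241.4    0.9  146.4] gap85.6 grip0 F [ 0.3  0.5 -0.8]
```

View pics/w6.png

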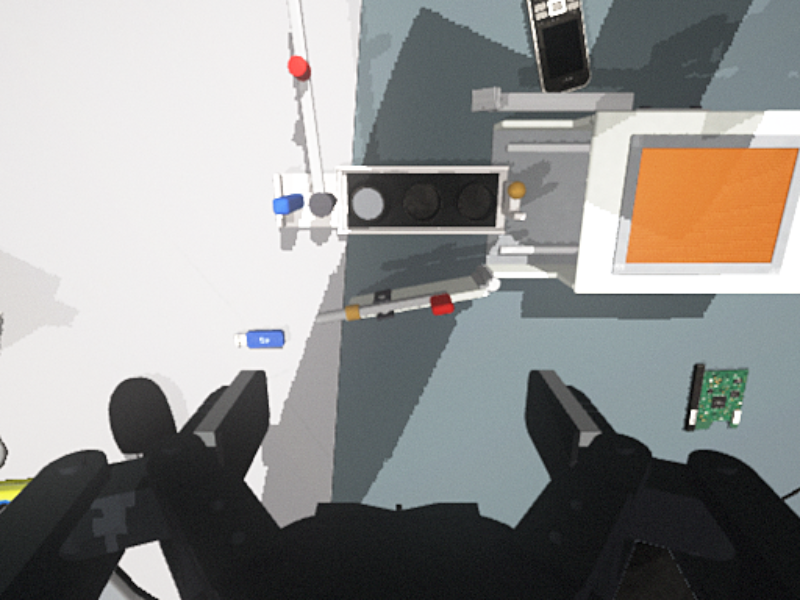

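All three items stand upright in the tray at (368,203), (421,202) and (476,202), with the keeper aside and its knob at (298,67). Next I close the keeper.

Run:
```python
from h import *
f=np.load("w6.npz"); p,d=f["p"],f["d"]; P=C(cloud(d,f)); hsv=cv2.cvtColor(p,cv2.COLOR_RGB2HSV);H,S,V=[hsv[...,i].astype(int) for i in range(3)]
roi=np.zeros(d.shape,bool); roi[30:60,175:210]=1
m=roi&((H<8)|(H>172))&(S>150)&(V>60)&(P[...,2]>60)
b=np.percentile(P[m],[4,50,96],axis=0); k=(b[0]+b[2])/2; v=k[:2]-pv; a0=np.arctan2(v[1],v[0]); print(k,np.hypot(*v),a0)
X,o=knob(a0,pv); arm.move_ptp(X+[0,0,.06],o); arm.line_to(X); arm.clamp(); s=st("grip")
for a in list(np.arange(a0-.15,.2,-.15))+[.15,.08,.03,-.005]:
    X,o=knob(a,pv); arm.line_to(X,o,velocity=.07); 
    if a<.2: s=st("%.2f"%a)
v=C(s["tool_pos"])[:2]-pv; print("angle",np.arctan2(v[1],v[0]))
arm.open_gripper(); arm.line_to(X+[0,0,.1])
arm.move_ptp(W(-215,-40,300),rpy(0)); 
p,d,c=grab("wrist"); np.savez("w7.npz",p=p,d=d,**c); save(cv2.resize(p[50:200,150:350],(800,600)),"w7")
P=C(cloud(d,c)); hsv=cv2.cvtColor(p,cv2.COLOR_RGB2HSV);H,S,V=[hsv[...,i].astype(int) for i in range(3)]
for nm,m,r in(("knob",((H<8)|(H>172))&(S>150)&(V>60)&(P[...,2]>60),(240,110,330,150)),("post",(H>100)&(H<125)&(S>150)&(P[...,2]>69),(160,110,210,150))):
    roi=np.zeros(d.shape,bool); roi[r[1]:r[3],r[0]:r[2]]=1; b=np.percentile(P[roi&m],[4,96],axis=0); print(nm,b.mean(0))
```

```text
[-289.6673007   104.60949879   75.71632623] 104.4321088446064 1.6383441524973958
grip t60.9 cab [-289.8  105.1   50.3] gap13.2 grip58 F [-1.4  0.6  2.8]
0.15 t64.6 cab [-178.1   15.8   50.2] gap13.0 grip59 F [-3.2  5.6  8.5]
0.08 t64.9 cab [-177.3    8.1   50.3] gap13.0 grip59 F [-0.6  6.4  7.2]
0.03 t65.1 cab [-177.1    2.6   50.4] gap13.1 grip59 F [0.3 6.8 5.1]
-0.01 t65.4 cab [-177.     0.5   50.1] gap12.9 grip60 F [-6.8  4.4 10.5]
angle 0.0010882855191218961
knob [-177.15737375    0.44943091   74.43102253]
post [-311.2197579     0.81171951   72.88564299]
```

View pics/w7.png

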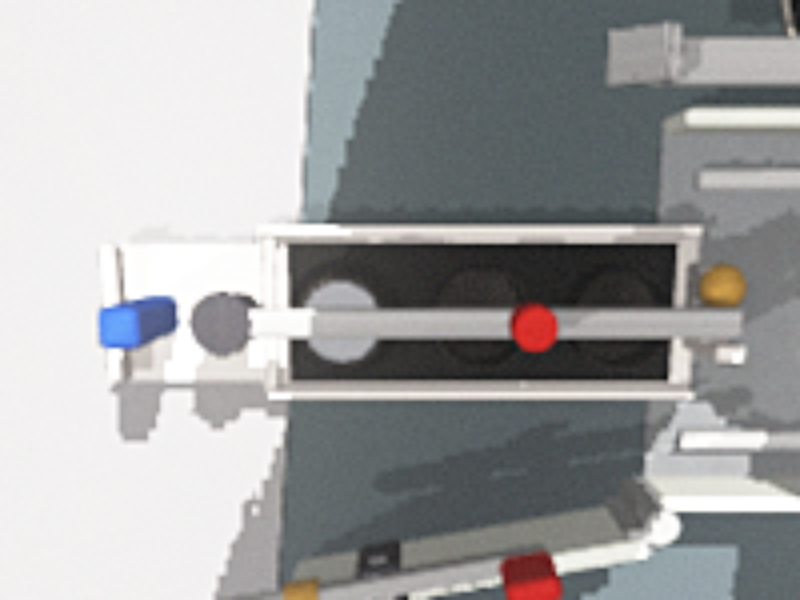

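The keeper is shut over the three items: bar level at row 323, angle about 0.00, spring ball beside its tip. Pushing the carrier home.

Run:
```python
from h import *
arm.move_ptp(W(-311,.7,110),rpy(-90)); arm.line_to(W(-311,.7,44)); arm.clamp(); st("grip")
arm.line_to(W(-200,.7,44),velocity=.08); st("mid")
arm.line_to(W(-105,.7,44),velocity=.08); st("near")
print(arm.line_to(W(-88,.7,44),velocity=.03,until_force=25)); s=st("home")
arm.open_gripper(); arm.line_to(W(*(C(s["tool_pos"])[:2]),150))
arm.move_ptp(W(-95,-40,280),rpy(0)); st()
p,d,c=grab("wrist"); np.savez("w8.npz",p=p,d=d,**c); save(cv2.resize(p,(800,600)),"w8")
P=C(cloud(d,c)); hsv=cv2.cvtColor(p,cv2.COLOR_RGB2HSV);H,S,V=[hsv[...,i].astype(int) for i in range(3)]
for nm,m,r in(("tab",((H<8)|(H>172))&(S>150)&(V>60)&(P[...,2]>75),(150,170,220,220)),("post",(H>100)&(H<125)&(S>150)&(P[...,2]>69),(230,110,280,150)),("pivot",(H>10)&(H<25)&(S>120)&(P[...,2]>50),(100,170,180,225))):
    roi=np.zeros(d.shape,bool); roi[r[1]:r[3],r[0]:r[2]]=1; b=np.percentile(P[roi&m],[4,96],axis=0); print(nm,b.mean(0))
```

```text
grip t70.9 cab [-311.1    0.7   44.3] gap12.8 grip58 F [-2.2  0.8  4.7]
mid t72.4 cab [-199.7    0.7   44.3] gap13.0 grip59 F [-3.5  0.1  5.6]
near t73.8 cab [-104.5    0.7   44.3] gap13.0 grip59 F [-2.7  0.9  6.1]
False
home t74.5 cab [-91.    0.6  44.4] gap12.9 grip59 F [ -3.2 -18.8   5.6]
 t77.4 cab [-95.  -39.7 279.2] gap85.4 grip0 F [ 1.4 -0.1 -1. ]
tab [-176.58000306  -77.26367519   94.06756532]
post [-91.44875643   0.48140385  73.84829451]
pivot [-254.17260296  -91.93485219   74.06328469]
```

View pics/w8.png

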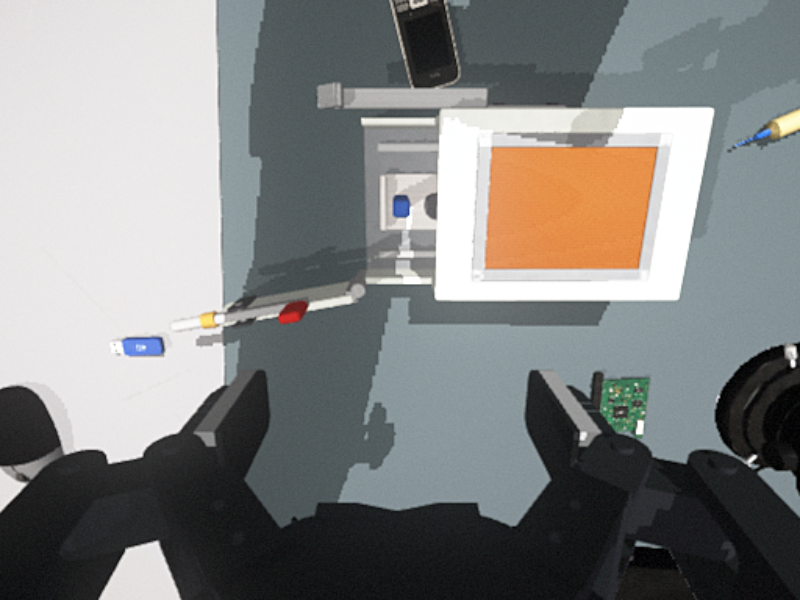

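The carrier is home with the post at (400,206) and the stop force felt. The gate is still at about 1.76 rad with its tab at (293,312). I'll take the tab again, lift the nose, swing the gate shut and let the latch drop.

Run:
```python
from h import *
g0=1.765; X,o=tabpose(0,g0)
arm.move_ptp(X+[0,0,.05],o); arm.line_to(X); arm.clamp(); st("grip")
for th in(.18,.36): arm.line_to(*tabpose(th,g0),velocity=.05)
for g in(1.5,1.25,1.0,.75,.5,.3,.15,.05,-.005): 
    arm.line_to(*tabpose(.36,g),velocity=.04)
    if g<.6: st(g)
for th in(.24,.12,0): arm.line_to(*tabpose(th,-.005),velocity=.04); st(th)
arm.open_gripper(); X,o=tabpose(0,0); arm.line_to(X+[0,0,.08]); st()
arm.move_ptp(W(-125,-10,300),rpy(0)); 
p,d,c=grab("wrist"); np.savez("w9.npz",p=p,d=d,**c); save(cv2.resize(p[50:230,190:430],(800,600)),"w9")
P=C(cloud(d,c)); hsv=cv2.cvtColor(p,cv2.COLOR_RGB2HSV);H,S,V=[hsv[...,i].astype(int) for i in range(3)]
roi=np.zeros(d.shape,bool); roi[75:215,225:310]=1
for nm,m in(("tab",((H<8)|(H>172))&(S>150)&(V>60)),("pivot",(H>10)&(H<25)&(S>120)&(P[...,2]>50)&(P[...,0]<-100)),("post",(H>100)&(H<125)&(S>150))):
    print(nm,np.round(np.percentile(P[roi&m],[4,50,96],axis=0),1).tolist())
```

```text
grip t80.3 cab [-177.   -78.2   83.3] gap7.9 grip62 F [2.7 2.1 1.7]
0.5 t83.1 cab [-148.2  -32.7   64.8] gap7.5 grip68 F [4.5 1.8 5.7]
0.3 t83.4 cab [-140.6  -29.6   64.9] gap7.8 grip68 F [4.7 1.7 6.3]
0.15 t83.7 cab [-134.5  -28.3   64.8] gap7.8 grip68 F [5.3 1.  6.2]
0.05 t84.0 cab [-130.5  -27.9   64.9] gap7.7 grip68 F [6.3 0.3 6.9]
-0.005 t84.2 cab [-128.6  -27.8   64.9] gap7.4 grip68 F [ 5.1 -1.4  5.9]
0.24 t84.6 cab [-128.5  -25.5   70.6] gap7.7 grip65 F [ 6.6 -2.9 -1.3]
0.12 t84.9 cab [-128.5  -22.2   76.8] gap7.5 grip64 F [ 4.8 -2.8 -2.5]
0 t85.2 cab [-128.5  -18.4   82.7] gap7.9 grip62 F [ 3.5 -3.3 -4.8]
 t86.6 cab [-127.9  -17.7  162.1] gap85.1 grip0 F [ 0.4 -0.4 -0.4]
tab [[-132.0, -26.2, 85.2], [-128.3, -16.9, 106.0], [-124.6, -11.0, 107.9]]
pivot [[-139.9, -14.7, 58.0], [-129.0, 57.9, 76.0], [-123.4, 63.3, 77.5]]
post [[-96.8, -4.1, 72.3], [-92.8, -0.2, 73.7], [-86.1, 5.3, 74.7]]
```

View pics/w9.png

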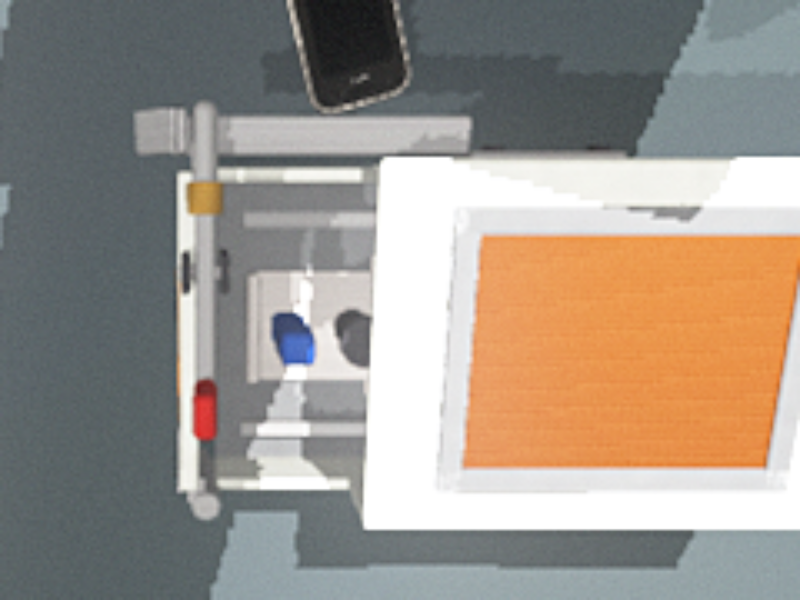

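The latch bar lies level in the catch at (204,130), with the tab height as at the start. The gate is shut and the carrier is home.

```bash
python3 -c "
from h import *
print(arm.hand_in())"
```

```text
the job is handed in; nothing more can be done
None
```

The job is handed in after about 87 s: two eyecaps and the loupe stand upright under the snapped keeper bar, the carrier is home, the gate is latched, and no other item was handled; the hand-in returned no verdict.

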